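# Find the ground lens blank by feel and lay it out between socket and reflector

### The job

Three look-alike lens blanks stand glass-down on the polished steel plate; one has a rough ground face, two are polished. Slide each at least 5 cm to a new spot on the plate, without lifting, to feel which one drags. Then set the rough one gently, flat on the sloping steel shoe between the lamp socket and the reflector dish, in line with these two and halfway between their centres, where a polished one would slide off. Leave the other two on the plate, let no blank fall, and disturb nothing else.

Things in the scene. Friction and masses are not known exactly. Their poses are not given: they have to be found in the camera images.
- blank_a: one of three look-alike blanks: frosted glass disc 84 mm across, 10 mm thick, face down, cemented under a dark steel holder (26 mm high together), with an upright round metal grip stem 26 mm across from 26 to 62 mm up. 0.75 to 0.95 kg. Origin: centre of the underside, z up. One of the three (not told which) is rough underneath, two are polished; they start on the plate in a row in random order.
- blank_b: one of three look-alike blanks: frosted glass disc 84 mm across, 10 mm thick, face down, cemented under a dark steel holder (26 mm high together), with an upright round metal grip stem 26 mm across from 26 to 62 mm up. 0.75 to 0.95 kg. Origin: centre of the underside, z up. One of the three (not told which) is rough underneath, two are polished; they start on the plate in a row in random order.
- blank_c: one of three look-alike blanks: frosted glass disc 84 mm across, 10 mm thick, face down, cemented under a dark steel holder (26 mm high together), with an upright round metal grip stem 26 mm across from 26 to 62 mm up. 0.75 to 0.95 kg. Origin: centre of the underside, z up. One of the three (not told which) is rough underneath, two are polished; they start on the plate in a row in random order.
- plate: polished steel plate fixed to the deck, 260 mm (x) by 340 mm (y), 20 mm thick. Origin: centre of its underside. The blanks stand 112 mm apart in y, within 60 mm of its middle in x; slide them along x. Pushed level, with no lift or press (a hand that rubs the stem upward feels less), the rough blank takes 4.6 to 7.2 N (friction about 0.7), a polished one 0.5 to 0.85 N (about 0.08).
- socket: brass bayonet lamp socket (31 mm across, open upward, rim 78 mm above the deck) on a dark steel bracket, base 70 by 56 mm, fixed to the deck. Origin: on the deck under the socket's centre, z up.
- dish: chrome reflector dish standing open side up, loose, 110 mm across the rim, 46 mm high, about 0.26 m from the socket. Origin: centre of its underside, z up. Stays where it is.
- shoe: sloping slab of polished steel on low feet, fixed, between socket and dish, 142 mm (x) by 145 mm (y). Its top is a plane inclined 10 degrees that rises towards its +x (away from the robot) and has the plate's friction: the rough blank stays on it, a polished one slides off. Origin: at deck height; the top surface is 30 mm above the origin. Not exactly centred on the halfway point.
- insulator: yellow ceramic insulator, upright, 46 mm across, 52 mm high, on the robot's side of the line from socket to dish. Origin: centre of its underside. A bystander, loose unless said otherwise; not to be disturbed.
- torch: black iron torch body standing on its 58 mm head, 146 mm high, beyond the plate. Origin: centre of its underside. A bystander, loose unless said otherwise; not to be disturbed.
- tin: steel tin 66 mm across and 60 mm high, to the right of the plate. Origin: centre of its underside. A bystander, loose unless said otherwise; not to be disturbed.
- driver: screwdriver 180 mm long lying on the far side of the line from socket to dish. Origin: near the middle of its length, x along it. A bystander, loose unless said otherwise; not to be disturbed.
- bulbs: wooden rack, 70 by 200 mm, fixed, with three frosted bulbs standing in it, 97 mm high, beyond the plate. Origin: centre of its underside. A bystander, loose unless said otherwise; not to be disturbed.
There are look-alikes about, which are no part of the job. What is shaped like the blank_c but purple is not meant. Leave any blue look-alike of the blank_a alone.

How it is judged:
On the way:
1. each of the three blanks has been slid to a new spot on the plate (at least 35 mm from its start), all standing on the plate (distance of each of blank_a, blank_b, blank_c from where it was at the start of the episode above 0.035 m and height (world z) of blank_a between 0.016 and 0.024 m and angle between each of blank_a, blank_b, blank_c's own z axis and vertical below 0.1 rad and height (world z) of blank_b between 0.016 and 0.024 m and height (world z) of blank_c between 0.016 and 0.024 m), for 0.1 s.
At the end, for the whole second after the job is handed in: One blank (only the rough one can) rests flat on the sloping shoe, released and still, its centre within 18 mm, both along and across the line, of the point halfway between the centres of the lamp socket and the reflector dish; the other two stand upright and still on the plate ((((x of blank_a in the frame of socket between -0.018 and 0.018 m and y of blank_a in the frame of socket between 0.112 and 0.148 m and height (world z) of blank_a between 0.02 and 0.04 m and angle between blank_a's own z axis and vertical between 0.1245 and 0.2245 rad and linear speed of blank_a below 0.02 m/s) and (x of blank_b in the frame of plate between -0.13 and 0.13 m and y of blank_b in the frame of plate between -0.17 and 0.17 m and height (world z) of blank_b between 0.016 and 0.024 m and angle between blank_b's own z axis and vertical below 0.06 rad and linear speed of blank_b below 0.02 m/s) and (x of blank_c in the frame of plate between -0.13 and 0.13 m and y of blank_c in the frame of plate between -0.17 and 0.17 m and height (world z) of blank_c between 0.016 and 0.024 m and angle between blank_c's own z axis and vertical below 0.06 rad and linear speed of blank_c below 0.02 m/s)) or ((x of blank_b in the frame of socket between -0.018 and 0.018 m and y of blank_b in the frame of socket between 0.112 and 0.148 m and height (world z) of blank_b between 0.02 and 0.04 m and angle between blank_b's own z axis and vertical between 0.1245 and 0.2245 rad and linear speed of blank_b below 0.02 m/s) and (x of blank_a in the frame of plate between -0.13 and 0.13 m and y of blank_a in the frame of plate between -0.17 and 0.17 m and height (world z) of blank_a between 0.016 and 0.024 m and angle between blank_a's own z axis and vertical below 0.06 rad and linear speed of blank_a below 0.02 m/s) and (x of blank_c in the frame of plate between -0.13 and 0.13 m and y of blank_c in the frame of plate between -0.17 and 0.17 m and height (world z) of blank_c between 0.016 and 0.024 m and angle between blank_c's own z axis and vertical below 0.06 rad and linear speed of blank_c below 0.02 m/s)) or ((x of blank_c in the frame of socket between -0.018 and 0.018 m and y of blank_c in the frame of socket between 0.112 and 0.148 m and height (world z) of blank_c between 0.02 and 0.04 m and angle between blank_c's own z axis and vertical between 0.1245 and 0.2245 rad and linear speed of blank_c below 0.02 m/s) and (x of blank_a in the frame of plate between -0.13 and 0.13 m and y of blank_a in the frame of plate between -0.17 and 0.17 m and height (world z) of blank_a between 0.016 and 0.024 m and angle between blank_a's own z axis and vertical below 0.06 rad and linear speed of blank_a below 0.02 m/s) and (x of blank_b in the frame of plate between -0.13 and 0.13 m and y of blank_b in the frame of plate between -0.17 and 0.17 m and height (world z) of blank_b between 0.016 and 0.024 m and angle between blank_b's own z axis and vertical below 0.06 rad and linear speed of blank_b below 0.02 m/s)))); the robot touches nothing.
It fails at once if a blank falls to the deck or is tipped over (height (world z) of any of blank_a, blank_b, blank_c below 0.01 m or angle between any of blank_a, blank_b, blank_c's own z axis and vertical above 0.6 rad).
It fails at once if a blank is dropped or slammed on to the shoe (faster than 0.5 m/s within 30 mm of it; a drop of about 15 mm or more) ((linear speed of blank_a above 0.5 m/s and height (world z) of blank_a below 0.06 m and horizontal distance between blank_a and shoe below 0.07 m) or (linear speed of blank_b above 0.5 m/s and height (world z) of blank_b below 0.06 m and horizontal distance between blank_b and shoe below 0.07 m) or (linear speed of blank_c above 0.5 m/s and height (world z) of blank_c below 0.06 m and horizontal distance between blank_c and shoe below 0.07 m)).
It fails at once if the dish or a bystander is displaced by more than 15 mm or knocked over (distance of any of dish, insulator, torch, tin, driver from where it was at the start of the episode above 0.015 m or angle between any of dish, insulator, torch, tin's own z axis and vertical above 0.3 rad).
It also fails if it takes over 61 s, if anything falls off the work surface, if the arm or the gripper's body presses on something with over 40 N, if the wrist force passes 120 N, or if a joint passes its speed limit or range.

### The arm

A 6-joint arm with a two-finger parallel gripper is mounted at the origin on the work surface. World frame = base frame: x ahead of the robot, y to its left, z up, the work surface at z = 0. Lengths are in m, angles in rad, forces in N, time in s.
With the tool pointing down it reaches from about 0.2 to 0.875 m from the base axis. Payload 3.4 kg.
Tool frame: the origin (TCP) lies at the very end of the fingers, on their centre line; the grasp point (between the pads) lies 19 mm behind it; z points along the fingers, y is the direction in which the jaws open and shut (so a half turn about z gives the same grasp; the last joint's range is limited). The gripper opens to 94 mm and grips with 3 to 60 N. Pads are 16 mm wide; open, the fingers measure 119 mm over their backs; the gripper's body (75 mm by 177 mm) begins 78 mm behind the grasp point.
Start: joints at [-1.385, 0.276, 1.505, -0, 1.361, -0.121], TCP at [0.174, -0.548, 0.205] pointing down, gripper open.
Joint ranges: [-2.89, 2.89], [-0.75, 2.08], [0.22, 2.7], [-1.18, 4.32], [0.11, 2.71], [-2.7, 2.7]. Speed limits (rad/s): [2.57, 2.57, 3.14, 3.14, 3.14, 3.14].

### API

Orientations are given as a 3x3 rotation matrix whose columns are the frame's x, y, z axes.
In Python, from cell import manip gives the robot as it stands.
- The arm moves only by the tool arm_command, never from a script. Its argument "deltas" is a list of rows, each an object with "delta_pos": the shift along the tool's x, y, z in mm, a list of three; "twist": the turn, a rotation vector about the tool's x, y, z in rad, a list of three. A call has exactly 8 rows; each row is the pose to reach, as a shift and turn from the pose commanded when the call began, along the tool's axes at that moment; what a row does not reach only later rows make up. A row lasts 1/10 s, in which the tool goes at most 50 mm and 8.59 degrees, less where a joint would pass 70% of its speed; a pose out of reach is approached as far as the arm can. A call with a gripper value outside its range is refused whole. "grip" is the finger opening in mm, from 0 to 94, set as the call begins (left out, the last holds). The fingers move at their own pace and stop on an object; "newtons" is the grip in N (left out, the last holds). Time passes only in rows, so rows that repeat a pose let the fingers close, or fill a call up. It gives the time, the measured TCP pose, the force and the opening at its end, in the units of the state.
- manip.get_obs(): the state, without advancing time (a new reading comes with each control period).
- manip.read_camera(name): name is "scene" or "top"; returns a dict with "pixels" (480x640x3 uint8, red, green, blue), "fx", "fy", "cx", "cy" (pixels), "k1" (the pictures are not rectified: a ray, as slopes to the right and down, at radius r is drawn at 1 + k1 r^2 times it, then the intrinsics apply), "R" (3x3) and "t" (3): a world point X has camera coordinates R X + t. Camera axes: x right, y down, z forward; pixel columns grow to the right and rows downward; lengths in m; the calibration is good to about 2 mm. A picture is of the moment at which its call begins. There is no depth.
- manip.finish_job(): hands the job in, once; it reports no verdict.
The state is a dict: "time_s": time; "joints": joint angles; "qvel": joint speeds; "joint_torque": joint torques, N m; "tool_pos": TCP position; "orientation": TCP orientation; "contact_force": force on the tool from outside, world axes, zero at the start; "wrist_torque": the same for the moment, N m; "width": finger opening in m.
Only numpy, scipy, OpenCV 4.12 (cv2) and the standard library are available. Lean on these libraries where they do the work, as an engineer would, in place of code of your own. Each camera call takes 0.05 s, during which the arm holds its last target.

## Working session

There is one attempt and no reset: what is moved stays moved. The work goes in short steps, Python scripts to look and compute and a tool call to move; the robot and the scene stay as the last step left them, time stands still between calls to the robot, and variables do not carry over. Pictures are saved under pics/ and viewed, and the job is handed in when it is done.

Besides the shell and the picture viewer there is one more tool, called after "Request:" as name(argument=value, ...) on one line, values as JSON. arm_command: Moves the arm, as the interface text tells. Its arguments: {"type":"object","properties":{"deltas":{"type":"array","items":{"type":"object","properties":{"delta_pos":{"type":"array","items":{"type":"number"}},"twist":{"type":"array","items":{"type":"number"}}}}},"grip":{"type":"number"},"newtons":{"type":"number"}},"required":["deltas"]}

```bash
ls; mkdir -p pics
cat > h.py <<'E'
import numpy as np, cv2
from cell import manip
def save(n,tag):
    c=manip.read_camera(n); cv2.imwrite(f'pics/{tag}.png',c['pixels'][:,:,::-1]); 
    np.savez(f'pics/{tag}.npz',**{k:np.array(v) for k,v in c.items()}); return c
def load(tag): return dict(np.load(f'pics/{tag}.npz'))
def ray(c,u,v):
    xd=(u-c['cx'])/c['fx']; yd=(v-c['cy'])/c['fy']; k=float(c['k1'])
    x,y=xd,yd
    for _ in range(30):
        s=1+k*(x*x+y*y); x,y=xd/s,yd/s
    R=np.array(c['R']);t=np.array(c['t'])
    return -R.T@t, R.T@np.array([x,y,1.0])
def onz(c,u,v,z):
    o,d=ray(c,u,v); return o+d*(z-o[2])/d[2]
def proj(c,X):
    p=np.array(c['R'])@np.array(X)+np.array(c['t']); x,y=p[0]/p[2],p[1]/p[2]
    s=1+float(c['k1'])*(x*x+y*y); return np.array([c['fx']*x*s+c['cx'],c['fy']*y*s+c['cy']])
E
python3 - <<'E'
from h import *
for n in('scene','top'):
    c=save(n,n+'0'); print(n,c['fx'],c['k1'],-np.array(c['R']).T@np.array(c['t']))
o=manip.get_obs(); print(o)
E
```

```text
pics
scene 436.2038377512289 -0.07922918802303719 [0.89903476 0.5646144  0.74687601]
top 481.33400328115187 -0.1285327365783715 [ 0.40054507 -0.0465969   1.13958681]
{'time_s': 0.1, 'joints': array([-1.38497528e+00,  2.76533214e-01,  1.50598077e+00, -1.26257949e-05,
        1.36075793e+00, -1.21005826e-01]), 'qvel': array([-0.00104531, -0.00045316, -0.00268428, -0.00120517,  0.00142695,
        0.00057219]), 'joint_torque': array([ 1.62741744e-03, -4.05454266e+01, -2.37780654e+01,  7.03657279e-02,
        2.99408811e-02, -5.02423711e-05]), 'tool_pos': array([ 0.17356022, -0.54763333,  0.20470071]), 'orientation': array([[ 9.53295995e-01,  3.02037483e-01, -3.22384523e-04],
       [ 3.02037595e-01, -9.53294590e-01,  1.64806786e-03],
       [ 1.90450845e-04, -1.66846873e-03, -9.99998590e-01]]), 'contact_force': array([-0.95661582,  0.98584315, -0.85322757]), 'wrist_torque': array([ 0.00791718, -0.0126203 , -0.01733007]), 'width': 0.0942281907507462}
```

View pics/scene0.png

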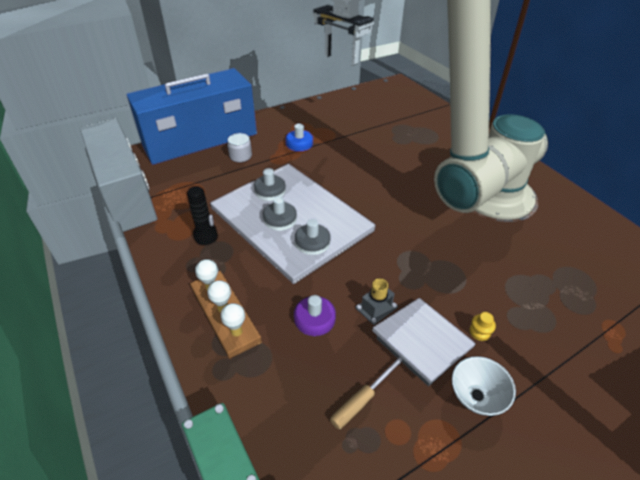

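View pics/top0.png

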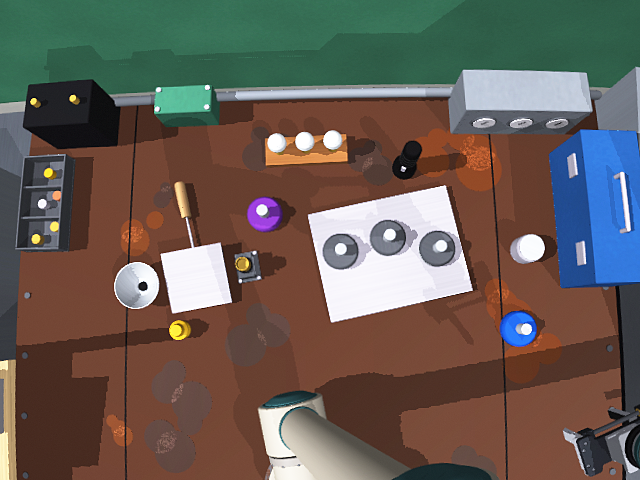

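Top view: the three grey blanks stand on the plate at about (341,250), (388,237) and (438,247). The look-alikes are purple at (263,213) and blue at (519,327). The socket is at (244,264), the shoe at (197,277) and the dish at (137,285).

Run:
```python
from h import *
c=load('top0'); im=c['pixels'][:,:,::-1]; hsv=cv2.cvtColor(np.ascontiguousarray(im),cv2.COLOR_BGR2HSV)
H,S,V=cv2.split(hsv)
def comps(m,amin=20,roi=None):
    if roi: 
        z=np.zeros_like(m); x0,y0,x1,y1=roi; z[y0:y1,x0:x1]=m[y0:y1,x0:x1]; m=z
    n,l,s,ce=cv2.connectedComponentsWithStats(m.astype(np.uint8))
    return [(s[i],ce[i],l==i) for i in range(1,n) if s[i][4]>=amin]
# discs: dark grey in plate
m=((S<60)&(V<140)&(V>40)).astype(np.uint8)
for s,ce,mm in comps(m,300,(305,180,480,325)): print('disc',s,ce.round(1), onz(c,*ce,0.046)[:2].round(4))
for u,v in [(341,250),(388,237),(438,247)]: print(im[v-6:v+7:3,u],S[v,u])
# plate & shoe quads
m=((S<40)&(V>170)).astype(np.uint8)
for roi,z in(((300,180,480,325),.02),((155,235,236,320),.03)):
    for s,ce,mm in comps(m,2000,roi):
        ct=max(cv2.findContours(mm.astype(np.uint8),0,2)[0],key=cv2.contourArea); hull=cv2.convexHull(ct)
        r=cv2.minAreaRect(hull); ap=cv2.approxPolyDP(hull,4,True)[:,0]; print(s,r,ap.tolist()); print([onz(c,*p,z)[:2].round(4).tolist() for p in ap], onz(c,*r[0],z)[:2])
crop=im[170:330,100:490]; cv2.imwrite('pics/crop0.png',cv2.resize(crop,None,fx=2,fy=2,interpolation=cv2.INTER_CUBIC))
crop=im[220:330,100:280]; cv2.imwrite('pics/crop1.png',cv2.resize(crop,None,fx=4.4,fy=4.4,interpolation=cv2.INTER_CUBIC))
crop=load('scene0')['pixels'][260:430,300:540,::-1]; cv2.imwrite('pics/crop2.png',cv2.resize(crop,None,fx=3.2,fy=3.2,interpolation=cv2.INTER_CUBIC))
```

```text
disc [370 220  36  36 658] [387.6 235.5] [ 0.5786 -0.1756]
disc [419 231  36  36 842] [436.1 248.9] [ 0.5458 -0.2867]
disc [323 234  36  35 549] [341.1 248.4] [ 0.5505 -0.0679]
[[255 255 254]
 [251 248 245]
 [251 247 245]
 [255 255 255]
 [143 132 126]] 6
[[255 253 252]
 [254 253 252]
 [253 251 249]
 [167 154 148]
 [141 126 124]] 4
[[255 247 243]
 [252 249 246]
 [253 250 249]
 [237 226 219]
 [122 113 108]] 4
[  308   185   165   138 12508] ((389.7442321777344, 252.75912475585938), (110.90867614746094, 145.40548706054688), 77.6609115600586) [[444, 185], [472, 290], [332, 322], [308, 214]]
[[0.704, -0.3193], [0.4509, -0.373], [0.3832, -0.0445], [0.6377, 0.0086]] [ 0.54183904 -0.18236787]
[ 160  235   72   78 3753] ((194.58810424804688, 271.5245361328125), (73.83928680419922, 61.214630126953125), 78.9964599609375) [[220, 243], [231, 302], [172, 312], [160, 254], [189, 235]]
[[0.57, 0.2162], [0.4315, 0.1884], [0.409, 0.3282], [0.5459, 0.3612], [0.5904, 0.2915]] [0.50328846 0.27581574]
```

View pics/crop0.png

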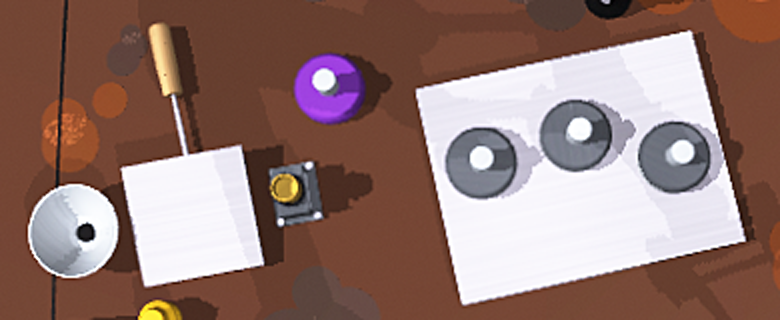

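View pics/crop1.png

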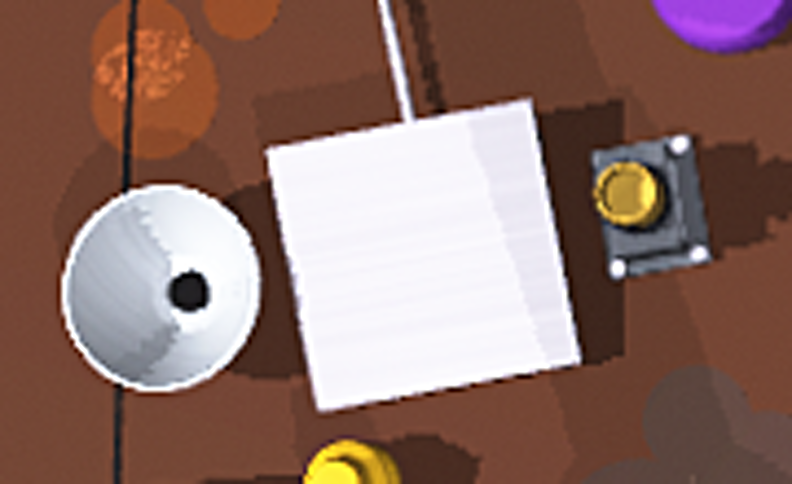

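View pics/crop2.png

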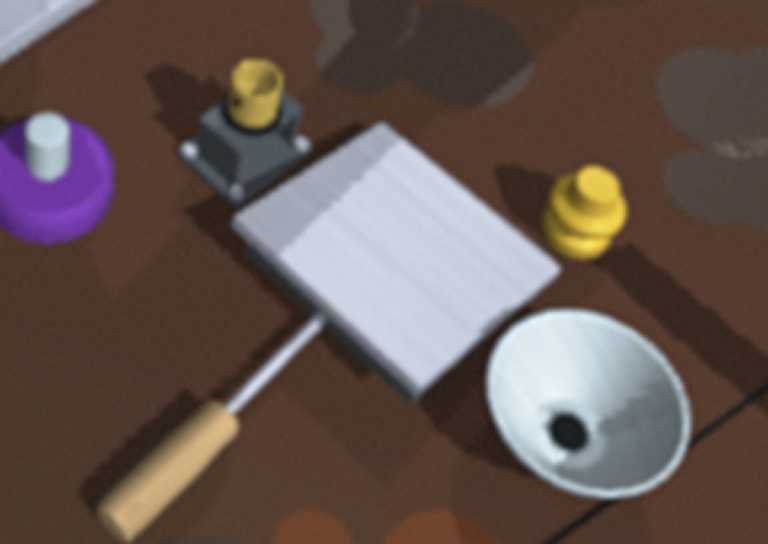

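Run:
```python
from h import *
A=load('top0');B=load('scene0')
def tri(p,q):
    o1,d1=ray(A,*p);o2,d2=ray(B,*q); d1/=np.linalg.norm(d1);d2/=np.linalg.norm(d2)
    s=np.linalg.lstsq(np.c_[d1,-d2],o2-o1,rcond=None)[0]; a,b=o1+s[0]*d1,o2+s[1]*d2
    return (a+b)/2,np.linalg.norm(a-b)
so,g=tri((242.7,264.1),(380.3,283.8)); print('socket',so,g,onz(A,242.7,264.1,.078),onz(B,380.3,283.8,.078))
di,g=tri((136.6,285.5),(483.8,385.6)); print('dish',di,g,onz(A,136.6,285.5,.046),onz(B,483.8,385.6,.046))
v=di-so; print('dist',np.linalg.norm(v[:2]),'ang',np.degrees(np.arctan2(-v[0],v[1])),'mid',(so+di)/2)
# shoe corners, true 3d: top crop and scene crop
T=[(268,148),(532,98),(580,362),(318,411)]; S=[(415,393),(235,220),(382,124),(559,268)]
for p,q in zip(T,S):
    X,g=tri((p[0]/4.4+100,p[1]/4.4+220),(q[0]/3.2+300,q[1]/3.2+260)); print('shoe',X.round(4),round(g,4))
# stems: bright small spots in the discs
for cam,n,boxes in((A,'top',[(341,249),(390,234.5),(441.5,246)]),(B,'scene',[(312,225),(279,203),(268,175)])):
    im=np.ascontiguousarray(cam['pixels'])
    for u,v in boxes:
        print(n,u,v,onz(cam,u,v,.082)[:2].round(4))
im=B['pixels'][150:270,230:350,::-1]; cv2.imwrite('pics/crop3.png',cv2.resize(im,None,fx=5,fy=5,interpolation=cv2.INTER_CUBIC))
im=A['pixels'][210:280,315:465,::-1]; cv2.imwrite('pics/crop4.png',cv2.resize(im,None,fx=5,fy=5,interpolation=cv2.INTER_CUBIC))
```

```text
socket [0.51473927 0.15211403 0.07810554] 0.0015451078960078556 [0.51416432 0.15263795 0.078     ] [0.51528569 0.15156927 0.078     ]
dish [0.47117021 0.41057816 0.04280618] 0.0014846290899710249 [0.47048303 0.40984391 0.046     ] [0.47371596 0.41079869 0.046     ]
dist 0.26211060709680783 ang 9.568344152631369 mid [0.49295474 0.2813461  0.06045586]
shoe [0.5467 0.3554 0.0371] 0.0026
shoe [0.57   0.2121 0.0393] 0.0005
shoe [0.4317 0.1888 0.0166] 0.0012
shoe [0.4067 0.331  0.0164] 0.0027
top 341 249 [ 0.5442 -0.067 ]
top 390 234.5 [ 0.575  -0.1768]
top 441.5 246 [ 0.5473 -0.2911]
scene 312 225 [ 0.551  -0.0608]
scene 279 203 [ 0.5812 -0.1659]
scene 268 175 [ 0.5565 -0.2789]
```

View pics/crop3.png

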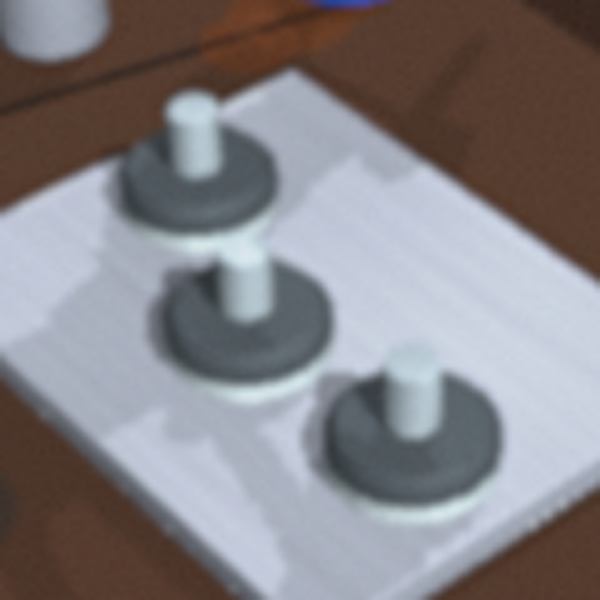

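View pics/crop4.png

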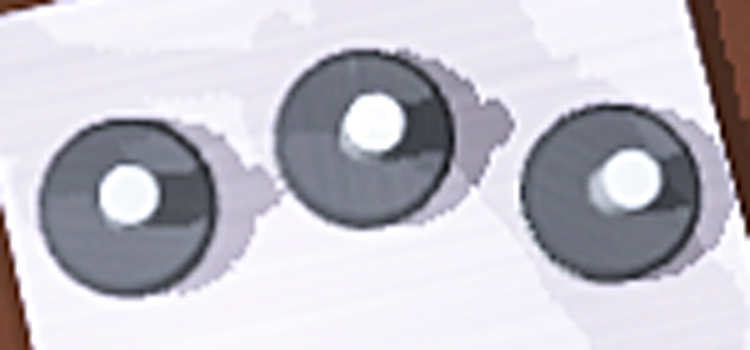

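```bash
cat >> h.py <<'E'
def tri(A,B,p,q):
    o1,d1=ray(A,*p);o2,d2=ray(B,*q); d1/=np.linalg.norm(d1);d2/=np.linalg.norm(d2)
    s=np.linalg.lstsq(np.c_[d1,-d2],o2-o1,rcond=None)[0]; a,b=o1+s[0]*d1,o2+s[1]*d2
    return (a+b)/2,np.linalg.norm(a-b)
from scipy.spatial.transform import Rotation as Ro
def go(pos,R=None,frm=None):
    o=manip.get_obs() if frm is None else frm; R0=o['orientation']
    print('t',round(o['time_s'],2),'d_mm',(R0.T@(np.array(pos)-o['tool_pos'])*1000).round(1),'tw', Ro.from_matrix(R0.T@(R0 if R is None else R)).as_rotvec().round(4))
def down(yaw,tilt=0): # tool y at yaw, tool x = +90deg, z down ; tilt about tool x (rad)
    c,s=np.cos(yaw),np.sin(yaw); R=np.array([[-s,c,0],[c,s,0],[0,0,-1.]])
    return R@Ro.from_rotvec([tilt,0,0]).as_matrix()
E
python3 - <<'E'
from h import *
A=load('top0');B=load('scene0')
for n,p,q in(('L',(340.8,248.8),(312.6,221)),('M',(390,234.4),(278.8,200)),('R',(441.8,246),(268.4,170.6))):
    X,g=tri(A,B,p,q); print(n,X.round(4),round(g,4),onz(A,*p,.082)[:2].round(4),onz(B,*q,.082)[:2].round(4))
    R=down(np.radians(11.7)); 
R0=manip.get_obs()
go([0.547,-0.289,0.13],down(np.radians(11.7)))
E
```

```text
L [ 0.5448 -0.0671  0.0862] 0.0019 [ 0.5446 -0.0666] [ 0.5433 -0.0717]
M [ 0.5758 -0.1772  0.0807] 0.0008 [ 0.5752 -0.1768] [ 0.5767 -0.1761]
R [ 0.5479 -0.2919  0.0842] 0.0022 [ 0.5472 -0.2918] [ 0.5475 -0.2956]
t 0.1 d_mm [ 434.1 -133.6   75. ] tw [-1.2000e-03 -1.4000e-03 -1.4682e+00]
```

The blanks triangulate to L (0.545,-0.067), M (0.576,-0.177) and R (0.548,-0.292), with stem tops at about 0.082 m as they should be. The crop shows these three as grey; the purple one off the plate and the blue one are the decoys. I'll start with R, caging its stem loosely with the jaws along the plate's x.

Request:
arm_command(deltas=[{"delta_pos": [45, -14, 0], "twist": [0, 0, -0.145]}, {"delta_pos": [90, -28, 0], "twist": [0, 0, -0.29]}, {"delta_pos": [135, -42, 0], "twist": [0, 0, -0.435]}, {"delta_pos": [180, -56, 0], "twist": [0, 0, -0.58]}, {"delta_pos": [225, -70, 0], "twist": [0, 0, -0.725]}, {"delta_pos": [270, -84, 0], "twist": [0, 0, -0.87]}, {"delta_pos": [315, -98, 0], "twist": [0, 0, -1.015]}, {"delta_pos": [360, -112, 0], "twist": [0, 0, -1.16]}], grip=60)

```text
time_s: 0.9
tool_pos: [0.4842, -0.3312, 0.2051]
orientation: [[0.098, 0.995, -0.001], [0.995, -0.098, 0.0], [0.0, -0.001, -1.0]]
contact_force: [-0.1, -0.7, 0.4]
width: 0.0602
```

Run:
```python
from h import *
go([0.5475,-0.2915,0.115],down(np.radians(11.7))); o=manip.get_obs(); print(o['tool_pos'],o['contact_force'],o['width'],o['joints'].round(2))
```

```text
t 0.9 d_mm [45.7 59.2 90.1] tw [-5.000e-04 -2.000e-04 -3.021e-01]
[ 0.48420494 -0.33117472  0.20512002] [-0.05482733 -0.70400591  0.36660099] 0.06019949665938445 [-0.72  0.29  1.48 -0.    1.37 -0.62]
```

Request:
arm_command(deltas=[{"delta_pos": [12, 15, 10], "twist": [0, 0, -0.1]}, {"delta_pos": [24, 30, 22], "twist": [0, 0, -0.2]}, {"delta_pos": [36, 45, 36], "twist": [0, 0, -0.3]}, {"delta_pos": [45.7, 59.2, 50], "twist": [0, 0, -0.302]}, {"delta_pos": [45.7, 59.2, 65], "twist": [0, 0, -0.302]}, {"delta_pos": [45.7, 59.2, 80], "twist": [0, 0, -0.302]}, {"delta_pos": [45.7, 59.2, 90], "twist": [0, 0, -0.302]}, {"delta_pos": [45.7, 59.2, 90], "twist": [0, 0, -0.302]}])

```text
time_s: 1.7
tool_pos: [0.5456, -0.2928, 0.1135]
orientation: [[-0.195, 0.981, -0.003], [0.981, 0.195, 0.002], [0.003, -0.003, -1.0]]
contact_force: [-0.7, 0.2, 0.1]
width: 0.0604
```

Run:
```python
from h import *
go([0.5475,-0.2915,0.052],down(np.radians(11.7))); o=manip.get_obs(); print(o['tool_pos'],o['contact_force'],o['width'],o['joints'].round(2))
A=save('top','top1');B=save('scene','scene1')
cv2.imwrite('pics/c5.png',np.hstack([cv2.resize(A['pixels'][170:320,380:500,::-1],(480,600)),cv2.resize(B['pixels'][120:220,220:270+30,::-1],None,fx=4,fy=6)[:600,:320]]))
```

```text
t 1.7 d_mm [ 0.7  2.3 61.5] tw [-0.0027 -0.0026 -0.0076]
[ 0.54559343 -0.29276077  0.11349404] [-0.65700216  0.20485223  0.13781959] 0.060409172894355184 [-0.6   0.4   1.55 -0.    1.2  -0.8 ]
```

View pics/c5.png

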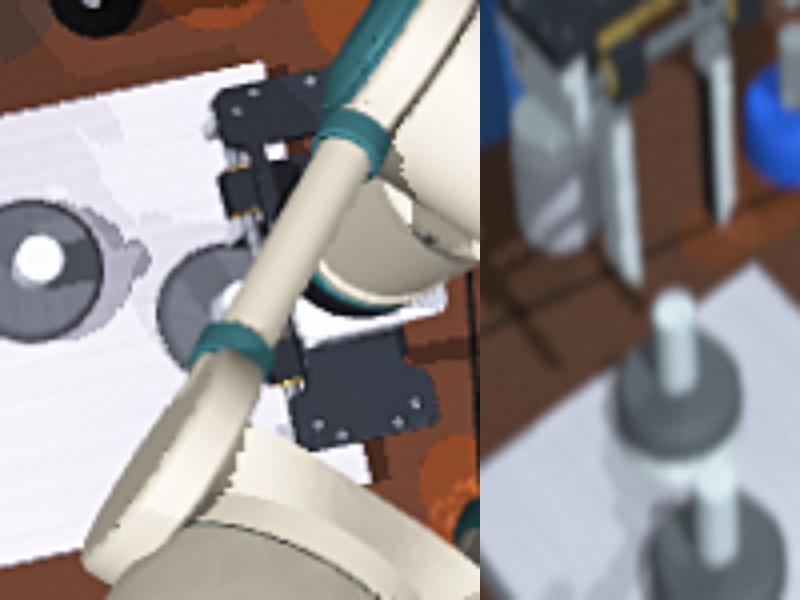

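The open fingers hang over R's stem, with nothing in the way. I'll descend and close to a loose cage.

Request:
arm_command(deltas=[{"delta_pos": [0, 1, 12], "twist": [0, 0, 0]}, {"delta_pos": [0, 1, 24], "twist": [0, 0, 0]}, {"delta_pos": [0, 1, 36], "twist": [0, 0, 0]}, {"delta_pos": [0, 1, 46], "twist": [0, 0, 0]}, {"delta_pos": [0, 1, 54], "twist": [0, 0, 0]}, {"delta_pos": [0, 1, 60], "twist": [0, 0, 0]}, {"delta_pos": [0, 1, 61], "twist": [0, 0, 0]}, {"delta_pos": [0, 1, 61], "twist": [0, 0, 0]}])

```text
time_s: 2.6
tool_pos: [0.5477, -0.2933, 0.0544]
orientation: [[-0.197, 0.98, -0.0], [0.98, 0.197, -0.0], [-0.0, -0.0, -1.0]]
contact_force: [0.2, 0.2, 1.1]
width: 0.0599
```

Request:
arm_command(deltas=[{"delta_pos": [0, 0, 0], "twist": [0, 0, 0]}, {"delta_pos": [0, 0, 0], "twist": [0, 0, 0]}, {"delta_pos": [0, 0, 0], "twist": [0, 0, 0]}, {"delta_pos": [0, 0, 0], "twist": [0, 0, 0]}, {"delta_pos": [0, -3, 0], "twist": [0, 0, 0]}, {"delta_pos": [0, -6, 0], "twist": [0, 0, 0]}, {"delta_pos": [0, -9, 0], "twist": [0, 0, 0]}, {"delta_pos": [0, -12, 0], "twist": [0, 0, 0]}], grip=32, newtons=10)

```text
time_s: 3.4
tool_pos: [0.5357, -0.2957, 0.0546]
orientation: [[-0.197, 0.98, 0.0], [0.98, 0.197, -0.0], [-0.0, 0.0, -1.0]]
contact_force: [1.0, 0.7, 1.1]
width: 0.0321
```

Request:
arm_command(deltas=[{"delta_pos": [0, -3, 0], "twist": [0, 0, 0]}, {"delta_pos": [0, -6, 0], "twist": [0, 0, 0]}, {"delta_pos": [0, -9, 0], "twist": [0, 0, 0]}, {"delta_pos": [0, -12, 0], "twist": [0, 0, 0]}, {"delta_pos": [0, -15, 0], "twist": [0, 0, 0]}, {"delta_pos": [0, -18, 0], "twist": [0, 0, 0]}, {"delta_pos": [0, -21, 0], "twist": [0, 0, 0]}, {"delta_pos": [0, -24, 0], "twist": [0, 0, 0]}])

```text
time_s: 4.2
tool_pos: [0.5121, -0.3003, 0.0545]
orientation: [[-0.197, 0.98, 0.0], [0.98, 0.197, -0.0], [-0.0, 0.0, -1.0]]
contact_force: [0.7, 0.7, 1.5]
width: 0.0326
```

Request:
arm_command(deltas=[{"delta_pos": [0, -3, 0], "twist": [0, 0, 0]}, {"delta_pos": [0, -6, 0], "twist": [0, 0, 0]}, {"delta_pos": [0, -9, 0], "twist": [0, 0, 0]}, {"delta_pos": [0, -12, 0], "twist": [0, 0, 0]}, {"delta_pos": [0, -15, 0], "twist": [0, 0, 0]}, {"delta_pos": [0, -18, 0], "twist": [0, 0, 0]}, {"delta_pos": [0, -21, 0], "twist": [0, 0, 0]}, {"delta_pos": [0, -24, 0], "twist": [0, 0, 0]}])

```text
time_s: 5.0
tool_pos: [0.4886, -0.305, 0.0545]
orientation: [[-0.197, 0.98, -0.0], [0.98, 0.197, -0.0], [-0.0, -0.0, -1.0]]
contact_force: [0.7, 0.1, 0.6]
width: 0.0321
```

Run:
```python
from h import *
o=manip.get_obs(); print(o['contact_force'],o['wrist_torque'])
A=save('top','top2');B=save('scene','scene2')
cv2.imwrite('pics/c6.png',cv2.resize(B['pixels'][120:270,200:370,::-1],None,fx=4,fy=4))
go([0.5755,-0.177,0.12],frm=o)
```

```text
[0.70658581 0.10765226 0.63537891] [ 0.01288966 -0.26375674 -0.00547979]
t 5.0 d_mm [108.4 110.4 -65.5] tw [0. 0. 0.]
```

View pics/c6.png

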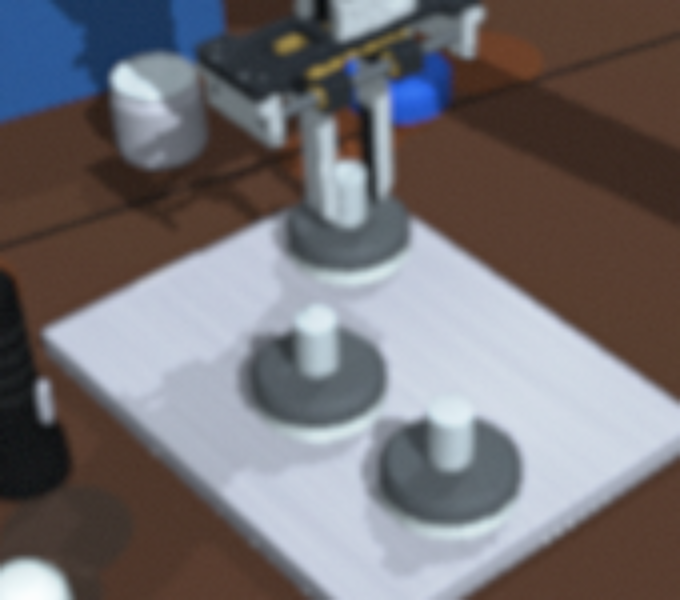

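R (stem now around (287,168) in the scene picture) slid about 55 mm at roughly 0.7 N, so it's polished. M is next.

Request:
arm_command(deltas=[{"delta_pos": [0, 0, 0], "twist": [0, 0, 0]}, {"delta_pos": [0, 0, 0], "twist": [0, 0, 0]}, {"delta_pos": [0, 0, -15], "twist": [0, 0, 0]}, {"delta_pos": [0, 0, -40], "twist": [0, 0, 0]}, {"delta_pos": [15, 15, -62], "twist": [0, 0, 0]}, {"delta_pos": [40, 45, -66], "twist": [0, 0, 0]}, {"delta_pos": [75, 80, -66], "twist": [0, 0, 0]}, {"delta_pos": [108, 110, -66], "twist": [0, 0, 0]}], grip=60)

```text
time_s: 5.9
tool_pos: [0.5767, -0.1763, 0.1209]
orientation: [[-0.196, 0.981, 0.001], [0.981, 0.196, -0.0], [-0.001, 0.001, -1.0]]
contact_force: [1.0, -0.8, -0.4]
width: 0.0599
```

Run:
```python
from h import *
go([0.5755,-0.177,0.052]); A=save('top','top3');B=save('scene','scene3')
cv2.imwrite('pics/c7.png',np.hstack([cv2.resize(B['pixels'][120:270,200:330,::-1],None,fx=3,fy=3),cv2.resize(A['pixels'][170:320,370:500,::-1],None,fx=3,fy=3)]))
```

```text
t 5.9 d_mm [-0.4 -1.3 68.9] tw [0. 0. 0.]
```

View pics/c7.png

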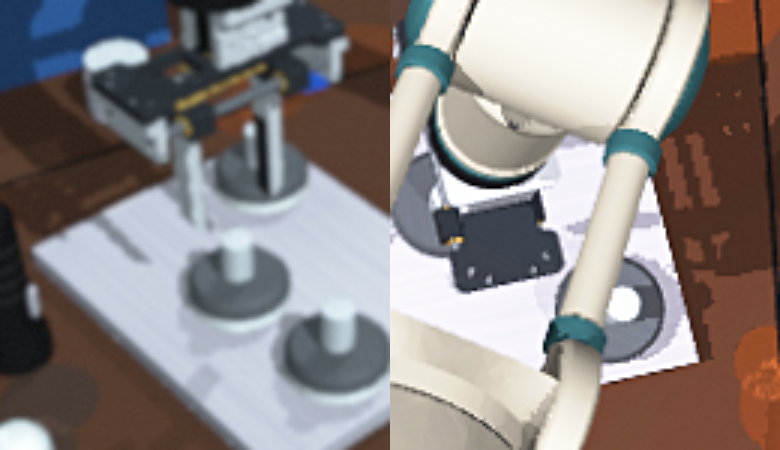

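R now stands clear at its new spot, and the gripper is over M. I'll descend and repeat.

Request:
arm_command(deltas=[{"delta_pos": [0, -1, 12], "twist": [0, 0, 0]}, {"delta_pos": [0, -1, 25], "twist": [0, 0, 0]}, {"delta_pos": [0, -1, 38], "twist": [0, 0, 0]}, {"delta_pos": [0, -1, 50], "twist": [0, 0, 0]}, {"delta_pos": [0, -1, 60], "twist": [0, 0, 0]}, {"delta_pos": [0, -1, 66], "twist": [0, 0, 0]}, {"delta_pos": [0, -1, 68], "twist": [0, 0, 0]}, {"delta_pos": [0, -1, 68], "twist": [0, 0, 0]}])

```text
time_s: 6.8
tool_pos: [0.5744, -0.1778, 0.0523]
orientation: [[-0.197, 0.981, -0.0], [0.981, 0.197, 0.0], [0.0, -0.0, -1.0]]
contact_force: [-0.1, -1.1, 0.5]
width: 0.06
```

Request:
arm_command(deltas=[{"delta_pos": [0, 0, 0], "twist": [0, 0, 0]}, {"delta_pos": [0, 0, 0], "twist": [0, 0, 0]}, {"delta_pos": [0, 0, 0], "twist": [0, 0, 0]}, {"delta_pos": [0, 0, 0], "twist": [0, 0, 0]}, {"delta_pos": [0, -3, 0], "twist": [0, 0, 0]}, {"delta_pos": [0, -6, 0], "twist": [0, 0, 0]}, {"delta_pos": [0, -9, 0], "twist": [0, 0, 0]}, {"delta_pos": [0, -12, 0], "twist": [0, 0, 0]}], grip=32)

```text
time_s: 7.6
tool_pos: [0.563, -0.1801, 0.0526]
orientation: [[-0.197, 0.98, 0.001], [0.98, 0.197, -0.0], [-0.0, 0.001, -1.0]]
contact_force: [2.3, 0.0, -0.7]
width: 0.0324
```

Request:
arm_command(deltas=[{"delta_pos": [0, -3, 0], "twist": [0, 0, 0]}, {"delta_pos": [0, -6, 0], "twist": [0, 0, 0]}, {"delta_pos": [0, -9, 0], "twist": [0, 0, 0]}, {"delta_pos": [0, -12, 0], "twist": [0, 0, 0]}, {"delta_pos": [0, -15, 0], "twist": [0, 0, 0]}, {"delta_pos": [0, -18, 0], "twist": [0, 0, 0]}, {"delta_pos": [0, -21, 0], "twist": [0, 0, 0]}, {"delta_pos": [0, -24, 0], "twist": [0, 0, 0]}])

```text
time_s: 8.4
tool_pos: [0.5391, -0.1849, 0.0526]
orientation: [[-0.197, 0.98, 0.001], [0.98, 0.197, -0.0], [-0.0, 0.001, -1.0]]
contact_force: [2.6, 0.8, 1.0]
width: 0.0318
```

Request:
arm_command(deltas=[{"delta_pos": [0, -3, 0], "twist": [0, 0, 0]}, {"delta_pos": [0, -6, 0], "twist": [0, 0, 0]}, {"delta_pos": [0, -9, 0], "twist": [0, 0, 0]}, {"delta_pos": [0, -12, 0], "twist": [0, 0, 0]}, {"delta_pos": [0, -15, 0], "twist": [0, 0, 0]}, {"delta_pos": [0, -18, 0], "twist": [0, 0, 0]}, {"delta_pos": [0, -21, 0], "twist": [0, 0, 0]}, {"delta_pos": [0, -24, 0], "twist": [0, 0, 0]}])

```text
time_s: 9.2
tool_pos: [0.5154, -0.1895, 0.0525]
orientation: [[-0.197, 0.98, 0.0], [0.98, 0.197, -0.0], [-0.0, 0.0, -1.0]]
contact_force: [3.8, 0.6, 2.8]
width: 0.0316
```

Run:
```python
from h import *
o=manip.get_obs(); print(o['contact_force'],o['wrist_torque'])
B=save('scene','scene4')
cv2.imwrite('pics/c8.png',cv2.resize(B['pixels'][120:270,200:370,::-1],None,fx=4,fy=4))
go([0.5445,-0.0675,0.12],frm=o)
```

```text
[3.79262894 0.55427957 2.7900945 ] [ 0.06381939 -0.64354419  0.01767125]
t 9.2 d_mm [113.9  52.5 -67.5] tw [0. 0. 0.]
```

View pics/c8.png

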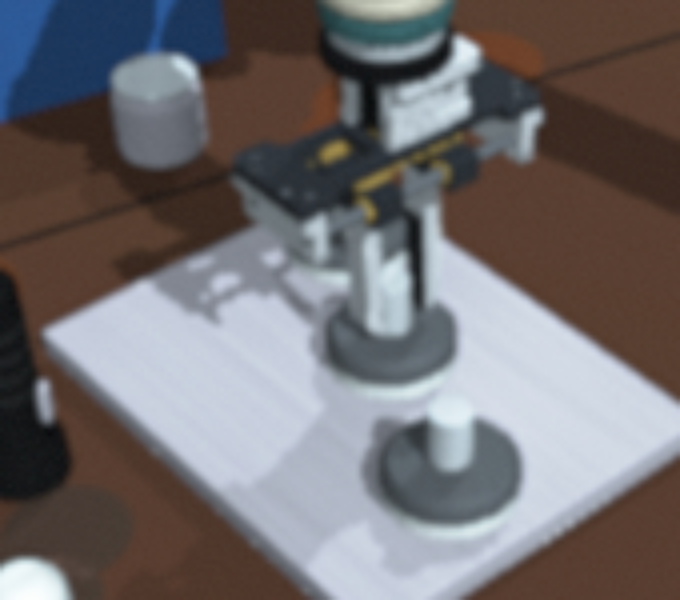

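M drags at 2.3–3.8 N, clearly more than R's 0.7 N. I'll slide L and compare.

Request:
arm_command(deltas=[{"delta_pos": [0, 0, 0], "twist": [0, 0, 0]}, {"delta_pos": [0, 0, 0], "twist": [0, 0, 0]}, {"delta_pos": [0, 0, -15], "twist": [0, 0, 0]}, {"delta_pos": [0, 0, -40], "twist": [0, 0, 0]}, {"delta_pos": [15, 8, -62], "twist": [0, 0, 0]}, {"delta_pos": [45, 25, -67], "twist": [0, 0, 0]}, {"delta_pos": [80, 40, -67], "twist": [0, 0, 0]}, {"delta_pos": [114, 52.5, -67], "twist": [0, 0, 0]}], grip=60)

```text
time_s: 10.05
tool_pos: [0.5442, -0.0663, 0.1193]
orientation: [[-0.196, 0.981, -0.001], [0.981, 0.196, -0.0], [0.0, -0.001, -1.0]]
contact_force: [0.2, -0.7, 0.4]
width: 0.0601
```

Run:
```python
from h import *
go([0.5445,-0.0675,0.052]);B=save('scene','scene5')
cv2.imwrite('pics/c9.png',cv2.resize(B['pixels'][120:300,200:370,::-1],None,fx=3,fy=3))
```

```text
t 10.05 d_mm [-1.2  0.2 67.3] tw [0. 0. 0.]
```

View pics/c9.png

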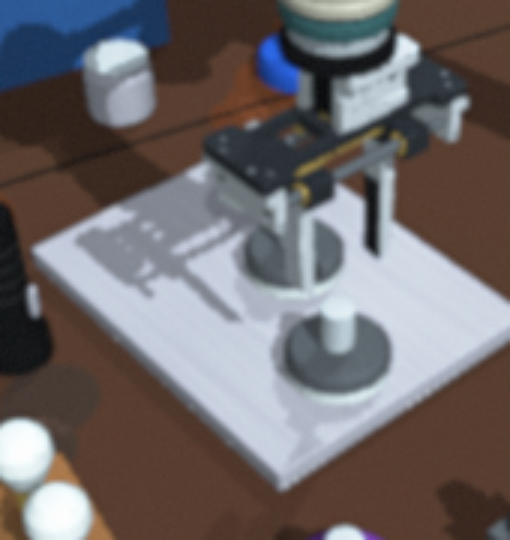

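M stands upright at its new spot, and the gripper is over L.

Request:
arm_command(deltas=[{"delta_pos": [-1, 0, 12], "twist": [0, 0, 0]}, {"delta_pos": [-1, 0, 25], "twist": [0, 0, 0]}, {"delta_pos": [-1, 0, 38], "twist": [0, 0, 0]}, {"delta_pos": [-1, 0, 50], "twist": [0, 0, 0]}, {"delta_pos": [-1, 0, 60], "twist": [0, 0, 0]}, {"delta_pos": [-1, 0, 65], "twist": [0, 0, 0]}, {"delta_pos": [-1, 0, 67], "twist": [0, 0, 0]}, {"delta_pos": [-1, 0, 67], "twist": [0, 0, 0]}])

```text
time_s: 10.9
tool_pos: [0.5449, -0.0685, 0.0523]
orientation: [[-0.197, 0.98, -0.0], [0.98, 0.197, -0.0], [-0.0, -0.0, -1.0]]
contact_force: [0.3, -0.6, -0.4]
width: 0.0594
```

Request:
arm_command(deltas=[{"delta_pos": [0, 0, 0], "twist": [0, 0, 0]}, {"delta_pos": [0, 0, 0], "twist": [0, 0, 0]}, {"delta_pos": [0, 0, 0], "twist": [0, 0, 0]}, {"delta_pos": [0, 0, 0], "twist": [0, 0, 0]}, {"delta_pos": [0, -3, 0], "twist": [0, 0, 0]}, {"delta_pos": [0, -6, 0], "twist": [0, 0, 0]}, {"delta_pos": [0, -9, 0], "twist": [0, 0, 0]}, {"delta_pos": [0, -12, 0], "twist": [0, 0, 0]}], grip=32)

```text
time_s: 11.7
tool_pos: [0.5331, -0.0708, 0.0526]
orientation: [[-0.197, 0.98, 0.001], [0.98, 0.197, -0.0], [-0.0, 0.001, -1.0]]
contact_force: [0.8, 0.3, 0.9]
width: 0.0323
```

Request:
arm_command(deltas=[{"delta_pos": [0, -3, 0], "twist": [0, 0, 0]}, {"delta_pos": [0, -6, 0], "twist": [0, 0, 0]}, {"delta_pos": [0, -9, 0], "twist": [0, 0, 0]}, {"delta_pos": [0, -12, 0], "twist": [0, 0, 0]}, {"delta_pos": [0, -15, 0], "twist": [0, 0, 0]}, {"delta_pos": [0, -18, 0], "twist": [0, 0, 0]}, {"delta_pos": [0, -21, 0], "twist": [0, 0, 0]}, {"delta_pos": [0, -24, 0], "twist": [0, 0, 0]}])

```text
time_s: 12.5
tool_pos: [0.5093, -0.0755, 0.0525]
orientation: [[-0.197, 0.98, 0.0], [0.98, 0.197, -0.0], [-0.0, 0.0, -1.0]]
contact_force: [0.7, -0.3, 0.8]
width: 0.0321
```

Request:
arm_command(deltas=[{"delta_pos": [0, -3, 0], "twist": [0, 0, 0]}, {"delta_pos": [0, -6, 0], "twist": [0, 0, 0]}, {"delta_pos": [0, -9, 0], "twist": [0, 0, 0]}, {"delta_pos": [0, -12, 0], "twist": [0, 0, 0]}, {"delta_pos": [0, -15, 0], "twist": [0, 0, 0]}, {"delta_pos": [0, -18, 0], "twist": [0, 0, 0]}, {"delta_pos": [0, -21, 0], "twist": [0, 0, 0]}, {"delta_pos": [0, -24, 0], "twist": [0, 0, 0]}])

```text
time_s: 13.3
tool_pos: [0.4858, -0.0802, 0.0525]
orientation: [[-0.197, 0.98, 0.0], [0.98, 0.197, -0.0], [-0.0, 0.0, -1.0]]
contact_force: [0.8, -1.3, 0.4]
width: 0.0325
```

Run:
```python
from h import *
o=manip.get_obs(); print(o['contact_force'],o['wrist_torque'])
B=save('scene','scene6')
cv2.imwrite('pics/c10.png',cv2.resize(B['pixels'][120:300,200:370,::-1],None,fx=3,fy=3))
```

```text
[ 0.78258446 -1.34265826  0.3904786 ] [-0.03500032 -0.30806383 -0.01949666]
```

View pics/c10.png

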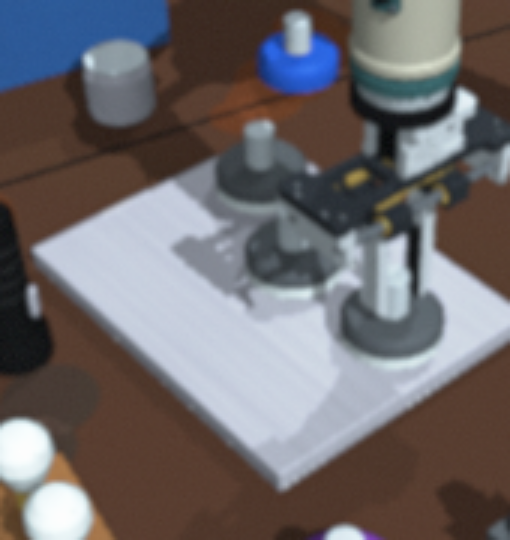

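L read about 0.8 N, so it's polished, and M is the odd one out. I'll return to M and look at where its stem is on the way.

Run:
```python
from h import *
go([0.518,-0.189,0.12])
```

```text
t 13.35 d_mm [-113.2   10.9  -67.7] tw [0. 0. 0.]
```

Request:
arm_command(deltas=[{"delta_pos": [0, 0, 0], "twist": [0, 0, 0]}, {"delta_pos": [0, 0, 0], "twist": [0, 0, 0]}, {"delta_pos": [0, 0, -15], "twist": [0, 0, 0]}, {"delta_pos": [0, 0, -40], "twist": [0, 0, 0]}, {"delta_pos": [-15, 2, -62], "twist": [0, 0, 0]}, {"delta_pos": [-50, 5, -67], "twist": [0, 0, 0]}, {"delta_pos": [-85, 8, -67], "twist": [0, 0, 0]}, {"delta_pos": [-113, 11, -67], "twist": [0, 0, 0]}], grip=60)

```text
time_s: 14.15
tool_pos: [0.5196, -0.1904, 0.1199]
orientation: [[-0.197, 0.98, 0.001], [0.98, 0.197, -0.001], [-0.001, 0.001, -1.0]]
contact_force: [-0.8, 1.0, -0.5]
width: 0.0602
```

Run:
```python
from h import *
A=save('top','top7');B=save('scene','scene7')
cv2.imwrite('pics/c11.png',np.hstack([cv2.resize(B['pixels'][120:300,200:370,::-1],None,fx=2.3,fy=2.5),cv2.resize(A['pixels'][170:340,310:480,::-1],(391,450))]))
b=B['pixels'][150:250,250:350,::-1]; cv2.imwrite('pics/c12.png',cv2.resize(b,None,fx=6,fy=6,interpolation=cv2.INTER_CUBIC))
go([0.518,-0.189,0.052]); print(proj(B,[.518,-.189,.082]))
```

```text
t 14.25 d_mm [ 3.7 -1.8 67.3] tw [0. 0. 0.]
[298.03308014 189.45279597]
```

View pics/c11.png

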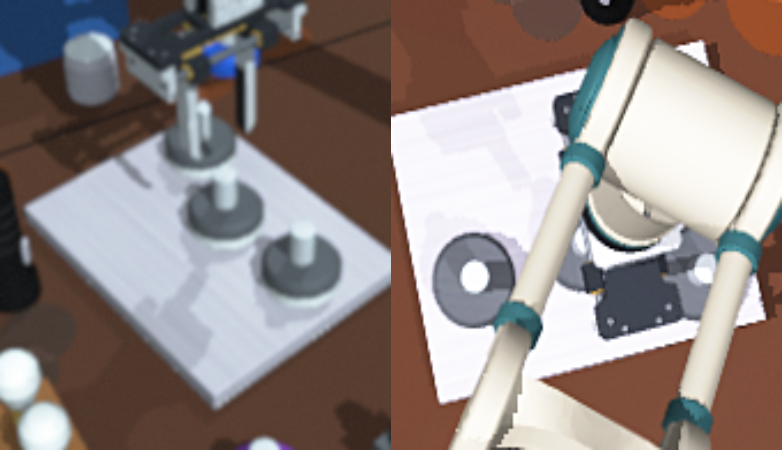

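View pics/c12.png

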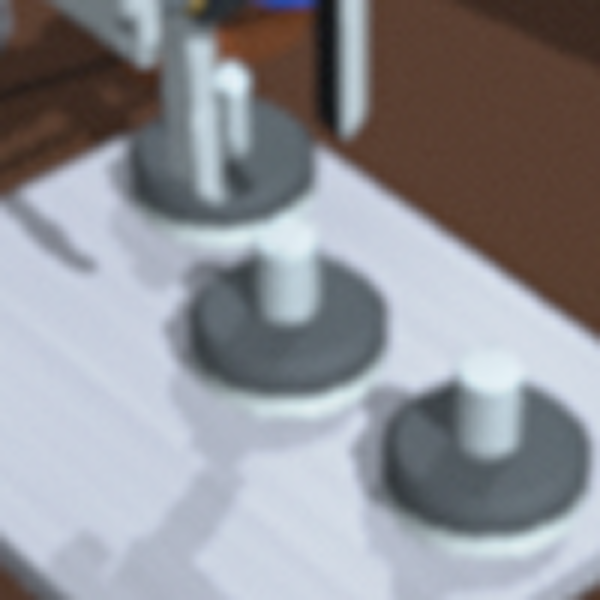

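All three blanks are at new spots and upright. M's stem top shows at (297.8,189.7), against (298.0,189.5) predicted. I'll descend, cage it and push a little more to confirm the drag.

Request:
arm_command(deltas=[{"delta_pos": [3, -1.5, 10], "twist": [0, 0, 0]}, {"delta_pos": [3, -1.5, 25], "twist": [0, 0, 0]}, {"delta_pos": [3, -1.5, 38], "twist": [0, 0, 0]}, {"delta_pos": [3, -1.5, 50], "twist": [0, 0, 0]}, {"delta_pos": [3, -1.5, 60], "twist": [0, 0, 0]}, {"delta_pos": [3, -1.5, 64], "twist": [0, 0, 0]}, {"delta_pos": [3, -1.5, 65], "twist": [0, 0, 0]}, {"delta_pos": [3, -1.5, 65], "twist": [0, 0, 0]}])

```text
time_s: 15.05
tool_pos: [0.5172, -0.1861, 0.0546]
orientation: [[-0.197, 0.98, 0.0], [0.98, 0.197, -0.0], [-0.0, 0.0, -1.0]]
contact_force: [-0.3, -0.0, 0.1]
width: 0.0599
```

Request:
arm_command(deltas=[{"delta_pos": [0, 0, 0], "twist": [0, 0, 0]}, {"delta_pos": [0, 0, 0], "twist": [0, 0, 0]}, {"delta_pos": [0, 0, 0], "twist": [0, 0, 0]}, {"delta_pos": [0, -2, 0], "twist": [0, 0, 0]}, {"delta_pos": [0, -5, 0], "twist": [0, 0, 0]}, {"delta_pos": [0, -8, 0], "twist": [0, 0, 0]}, {"delta_pos": [0, -11, 0], "twist": [0, 0, 0]}, {"delta_pos": [0, -14, 0], "twist": [0, 0, 0]}], grip=32)

```text
time_s: 15.85
tool_pos: [0.5035, -0.1891, 0.0546]
orientation: [[-0.197, 0.98, 0.001], [0.98, 0.197, -0.0], [-0.0, 0.001, -1.0]]
contact_force: [1.9, 0.8, 0.5]
width: 0.0321
```

Request:
arm_command(deltas=[{"delta_pos": [0, -2, 0], "twist": [0, 0, 0]}, {"delta_pos": [0, -4, 0], "twist": [0, 0, 0]}, {"delta_pos": [0, -6, 0], "twist": [0, 0, 0]}, {"delta_pos": [0, -8, 0], "twist": [0, 0, 0]}, {"delta_pos": [0, -10, 0], "twist": [0, 0, 0]}, {"delta_pos": [0, -12, 0], "twist": [0, 0, 0]}, {"delta_pos": [0, -14, 0], "twist": [0, 0, 0]}, {"delta_pos": [0, -16, 0], "twist": [0, 0, 0]}])

```text
time_s: 16.65
tool_pos: [0.4876, -0.1922, 0.0546]
orientation: [[-0.197, 0.98, 0.001], [0.98, 0.197, -0.0], [-0.0, 0.0, -1.0]]
contact_force: [3.1, 0.2, 1.9]
width: 0.0321
```

Run:
```python
from h import *
import time
for i in range(3):
    o=manip.get_obs(); print(o['contact_force'],o['wrist_torque'],o['joint_torque'].round(2))
    B=manip.read_camera('scene')
cv2.imwrite('pics/c13.png',cv2.resize(B['pixels'][140:240,250:350,::-1],None,fx=6,fy=6,interpolation=cv2.INTER_CUBIC))
```

```text
[3.08997243 0.22006862 1.92168532] [ 0.096259   -0.63510532 -0.04121321] [-6.500e-01 -3.746e+01 -1.676e+01 -5.200e-01  8.800e-01  3.000e-02]
[1.95485601 0.60163991 2.04044341] [-0.02794644 -0.56002241  0.03661958] [ -0.43 -37.37 -17.09  -0.3    0.73   0.  ]
[ 2.14244943 -0.39457551  1.15777959] [ 0.03205535 -0.43488356  0.09589332] [-4.300e-01 -3.778e+01 -1.712e+01 -2.700e-01  6.400e-01 -1.000e-02]
```

View pics/c13.png

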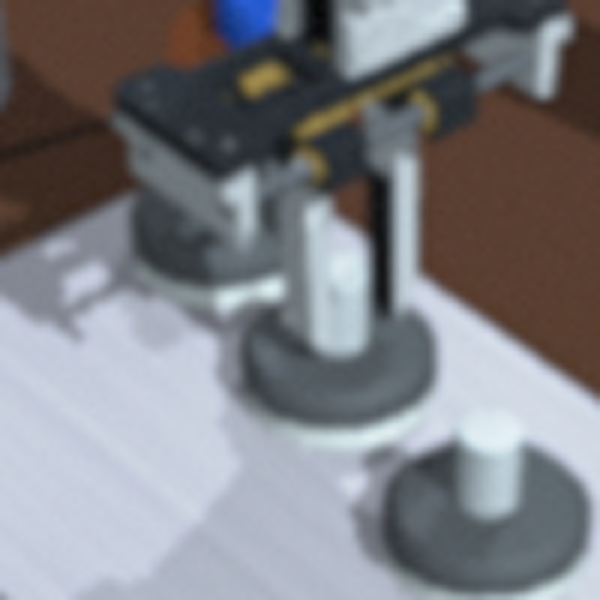

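M holds about 2 N even at standstill (stuck) and needs 3–4 N to move, which a polished one can't do, so M is the rough one. I'll centre, grip and lift it.

Request:
arm_command(deltas=[{"delta_pos": [0, 1, 1], "twist": [0, 0, 0]}, {"delta_pos": [0, 2, 2], "twist": [0, 0, 0]}, {"delta_pos": [0, 3, 4], "twist": [0, 0, 0]}, {"delta_pos": [0, 3, 4], "twist": [0, 0, 0]}, {"delta_pos": [0, 3, 4], "twist": [0, 0, 0]}, {"delta_pos": [0, 3, 4], "twist": [0, 0, 0]}, {"delta_pos": [0, 3, 4], "twist": [0, 0, 0]}, {"delta_pos": [0, 3, 4], "twist": [0, 0, 0]}])

```text
time_s: 17.6
tool_pos: [0.4905, -0.1915, 0.0505]
orientation: [[-0.197, 0.98, 0.0], [0.98, 0.197, -0.0], [-0.0, 0.0, -1.0]]
contact_force: [-0.4, -0.1, 0.0]
width: 0.032
```

Request:
arm_command(deltas=[{"delta_pos": [0, 0, 0], "twist": [0, 0, 0]}, {"delta_pos": [0, 0, 0], "twist": [0, 0, 0]}, {"delta_pos": [0, 0, 0], "twist": [0, 0, 0]}, {"delta_pos": [0, 0, 0], "twist": [0, 0, 0]}, {"delta_pos": [0, 0, 0], "twist": [0, 0, 0]}, {"delta_pos": [0, 0, 0], "twist": [0, 0, 0]}, {"delta_pos": [0, 0, 0], "twist": [0, 0, 0]}, {"delta_pos": [0, 0, 0], "twist": [0, 0, 0]}], grip=15, newtons=50)

```text
time_s: 18.4
tool_pos: [0.4903, -0.1915, 0.0505]
orientation: [[-0.197, 0.98, -0.0], [0.98, 0.197, -0.0], [-0.0, -0.0, -1.0]]
contact_force: [-1.4, -0.6, 0.8]
width: 0.0252
```

Request:
arm_command(deltas=[{"delta_pos": [0, 0, -3], "twist": [0, 0, 0]}, {"delta_pos": [0, 0, -10], "twist": [0, 0, 0]}, {"delta_pos": [0, 0, -22], "twist": [0, 0, 0]}, {"delta_pos": [0, 0, -38], "twist": [0, 0, 0]}, {"delta_pos": [0, 0, -56], "twist": [0, 0, 0]}, {"delta_pos": [0, 0, -76], "twist": [0, 0, 0]}, {"delta_pos": [0, 0, -96], "twist": [0, 0, 0]}, {"delta_pos": [0, 0, -110], "twist": [0, 0, 0]}])

```text
time_s: 19.2
tool_pos: [0.4908, -0.1915, 0.1623]
orientation: [[-0.197, 0.98, 0.002], [0.98, 0.197, -0.001], [-0.001, 0.001, -1.0]]
contact_force: [-0.8, -1.0, -9.5]
width: 0.0251
```

Run:
```python
from h import *
o=manip.get_obs(); print(o['width'],o['contact_force'],o['tool_pos'])
B=save('scene','scene8'); cv2.imwrite('pics/c14.png',cv2.resize(B['pixels'][60:260,200:400,::-1],None,fx=3,fy=3))
go([0.493,0.2803,0.16],down(np.radians(9.5)))
```

```text
0.02513000970973413 [-0.83726881 -1.01513097 -9.45270437] [ 0.49077646 -0.19145037  0.16225233]
t 19.25 d_mm [462.9  94.    3.1] tw [0.0043 0.0033 0.0323]
```

View pics/c14.png

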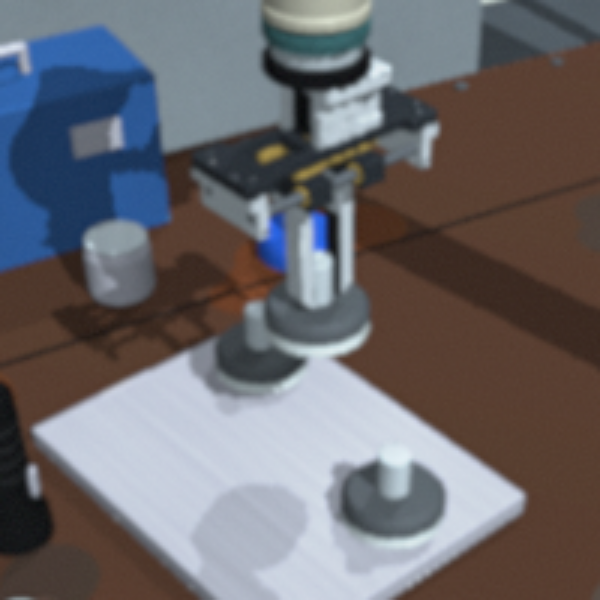

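The blank is lifted level, weighing about 9 N, and the other two are undisturbed. I'll carry it over the line.

Request:
arm_command(deltas=[{"delta_pos": [10, 2, 0], "twist": [0, 0, 0]}, {"delta_pos": [28, 6, 0], "twist": [0, 0, 0]}, {"delta_pos": [54, 11, 0], "twist": [0, 0, 0]}, {"delta_pos": [84, 17, 0], "twist": [0, 0, 0]}, {"delta_pos": [116, 23, 0], "twist": [0, 0, 0]}, {"delta_pos": [148, 30, 0], "twist": [0, 0, 0]}, {"delta_pos": [180, 37, 0], "twist": [0, 0, 0]}, {"delta_pos": [212, 43, 0], "twist": [0, 0, 0]}])

```text
time_s: 20.05
tool_pos: [0.4894, 0.0271, 0.1592]
orientation: [[-0.197, 0.98, -0.003], [0.98, 0.197, 0.001], [0.001, -0.002, -1.0]]
contact_force: [1.8, 0.6, -9.1]
width: 0.0249
```

Request:
arm_command(deltas=[{"delta_pos": [32, 6, 0], "twist": [0, 0, 0]}, {"delta_pos": [64, 13, 0], "twist": [0, 0, 0]}, {"delta_pos": [96, 19, 0], "twist": [0, 0, 0]}, {"delta_pos": [128, 26, 0], "twist": [0, 0, 0]}, {"delta_pos": [160, 32, 0], "twist": [0, 0, 0]}, {"delta_pos": [190, 38, 0], "twist": [0, 0, 0]}, {"delta_pos": [215, 44, 0], "twist": [0, 0, 0]}, {"delta_pos": [235, 48, 0], "twist": [0, 0, 0]}])

```text
time_s: 20.85
tool_pos: [0.4899, 0.2668, 0.1589]
orientation: [[-0.198, 0.98, -0.003], [0.98, 0.198, 0.0], [0.001, -0.003, -1.0]]
contact_force: [1.3, -0.8, -9.4]
width: 0.0248
```

Run:
```python
from h import *
o=manip.get_obs(); print(o['width'],o['contact_force'],o['tool_pos'],o['joints'].round(2))
yaw=np.radians(9.5); R=down(yaw,-np.radians(10)); print('z',R[:,2])
P=np.array([0.4932,0.2803,0.0310]); print('TCP contact', P-R[:,2]*0.0305)
for h in (0.05,0.006,0.0): go(P+[0,0,h]-R[:,2]*0.0305,R)
```

```text
0.024839091990012975 [ 1.27461608 -0.84772309 -9.38060499] [0.48991187 0.266846   0.15890726] [0.37 0.28 1.62 0.   1.25 0.17]
z [ 0.1712667   0.02866022 -0.98480775]
TCP contact [0.48797637 0.27942586 0.06103664]
t 20.85 d_mm [12.7  0.7 47.9] tw [-0.1776 -0.0035  0.0332]
t 20.85 d_mm [12.7  0.9 91.9] tw [-0.1776 -0.0035  0.0332]
t 20.85 d_mm [12.7  0.9 97.9] tw [-0.1776 -0.0035  0.0332]
```

Request:
arm_command(deltas=[{"delta_pos": [4, 0, 6], "twist": [-0.03, 0, 0.005]}, {"delta_pos": [8, 0, 14], "twist": [-0.06, -0.001, 0.01]}, {"delta_pos": [12, 0.5, 22], "twist": [-0.09, -0.002, 0.015]}, {"delta_pos": [12.7, 0.7, 30], "twist": [-0.12, -0.003, 0.02]}, {"delta_pos": [12.7, 0.7, 38], "twist": [-0.15, -0.0035, 0.03]}, {"delta_pos": [12.7, 0.7, 44], "twist": [-0.1776, -0.0035, 0.0332]}, {"delta_pos": [12.7, 0.7, 48], "twist": [-0.1776, -0.0035, 0.0332]}, {"delta_pos": [12.7, 0.7, 48], "twist": [-0.1776, -0.0035, 0.0332]}])

```text
time_s: 21.65
tool_pos: [0.4878, 0.277, 0.1107]
orientation: [[-0.164, 0.972, 0.17], [0.986, 0.162, 0.027], [-0.001, 0.172, -0.985]]
contact_force: [0.8, 0.4, -9.7]
width: 0.0252
```

Run:
```python
from h import *
o=manip.get_obs(); print(o['width'],o['contact_force'],o['tool_pos'],o['joints'].round(2))
A=save('top','top9');B=save('scene','scene9')
cv2.imwrite('pics/c15.png',cv2.resize(B['pixels'][220:420,320:540,::-1],None,fx=3.5,fy=3))
yaw=np.radians(9.5); R=down(yaw,-np.radians(10)); P=np.array([0.4932,0.2803,0.0310])
for h in (0.012,0.0,-.004): go(P+[0,0,h]-R[:,2]*0.0305,R)
```

```text
0.02522332898107695 [ 0.80152718  0.43554874 -9.70396308] [0.48775382 0.27700324 0.11072961] [ 0.42  0.24  1.82 -0.06  0.91  0.29]
t 21.75 d_mm [ 2.2 -8.4 38.3] tw [ 0.0021  0.0007 -0.0011]
t 21.75 d_mm [  2.2 -10.5  50.1] tw [ 0.0021  0.0007 -0.0011]
t 21.75 d_mm [  2.2 -11.2  54. ] tw [ 0.0021  0.0007 -0.0011]
```

View pics/c15.png

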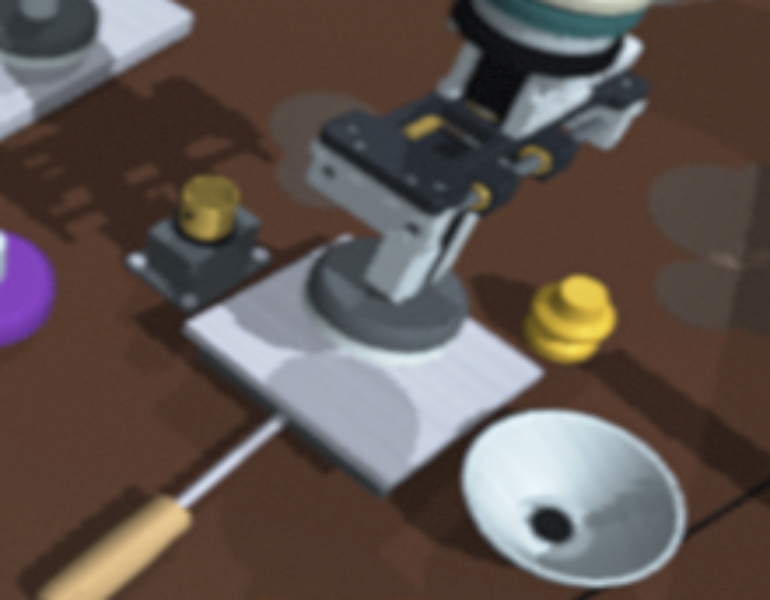

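View pics/top9.png

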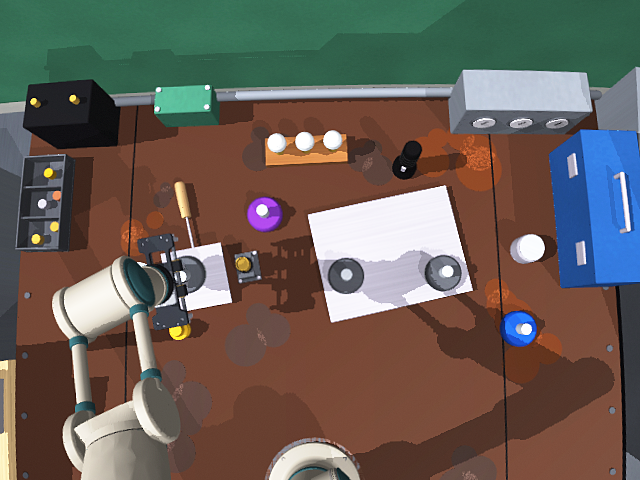

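The blank hangs above the shoe, tilted with the slope, and clear of the insulator, socket and dish. I'll descend slowly.

Request:
arm_command(deltas=[{"delta_pos": [2, -1.3, 6], "twist": [0, 0, 0]}, {"delta_pos": [2, -3, 14], "twist": [0, 0, 0]}, {"delta_pos": [2, -4.8, 22], "twist": [0, 0, 0]}, {"delta_pos": [2, -6.6, 30], "twist": [0, 0, 0]}, {"delta_pos": [2, -8, 36], "twist": [0, 0, 0]}, {"delta_pos": [2, -8.8, 40], "twist": [0, 0, 0]}, {"delta_pos": [2, -9.2, 43], "twist": [0, 0, 0]}, {"delta_pos": [2, -9.5, 44], "twist": [0, 0, 0]}])

```text
time_s: 22.55
tool_pos: [0.4882, 0.279, 0.0672]
orientation: [[-0.164, 0.971, 0.174], [0.986, 0.161, 0.028], [-0.001, 0.177, -0.984]]
contact_force: [-0.0, -1.5, -7.7]
width: 0.0252
```

Request:
arm_command(deltas=[{"delta_pos": [0, -0.1, 0.5], "twist": [0, 0, 0]}, {"delta_pos": [0, -0.2, 1], "twist": [0, 0, 0]}, {"delta_pos": [0, -0.3, 1.5], "twist": [0, 0, 0]}, {"delta_pos": [0, -0.4, 2], "twist": [0, 0, 0]}, {"delta_pos": [0, -0.5, 2.5], "twist": [0, 0, 0]}, {"delta_pos": [0, -0.6, 3], "twist": [0, 0, 0]}, {"delta_pos": [0, -0.6, 3], "twist": [0, 0, 0]}, {"delta_pos": [0, -0.6, 3], "twist": [0, 0, 0]}])

```text
time_s: 23.35
tool_pos: [0.488, 0.279, 0.0643]
orientation: [[-0.164, 0.971, 0.174], [0.986, 0.162, 0.028], [-0.001, 0.177, -0.984]]
contact_force: [0.1, 0.1, -8.1]
width: 0.0251
```

Request:
arm_command(deltas=[{"delta_pos": [0, -0.1, 0.3], "twist": [0, 0, 0]}, {"delta_pos": [0, -0.1, 0.6], "twist": [0, 0, 0]}, {"delta_pos": [0, -0.2, 1], "twist": [0, 0, 0]}, {"delta_pos": [0, -0.2, 1.3], "twist": [0, 0, 0]}, {"delta_pos": [0, -0.3, 1.6], "twist": [0, 0, 0]}, {"delta_pos": [0, -0.4, 2], "twist": [0, 0, 0]}, {"delta_pos": [0, -0.4, 2], "twist": [0, 0, 0]}, {"delta_pos": [0, -0.4, 2], "twist": [0, 0, 0]}])

```text
time_s: 24.15
tool_pos: [0.488, 0.279, 0.0623]
orientation: [[-0.164, 0.971, 0.174], [0.986, 0.162, 0.028], [-0.001, 0.177, -0.984]]
contact_force: [-0.1, -0.1, -8.5]
width: 0.0254
```

Request:
arm_command(deltas=[{"delta_pos": [0, -0.1, 0.3], "twist": [0, 0, 0]}, {"delta_pos": [0, -0.1, 0.6], "twist": [0, 0, 0]}, {"delta_pos": [0, -0.2, 0.9], "twist": [0, 0, 0]}, {"delta_pos": [0, -0.2, 1.1], "twist": [0, 0, 0]}, {"delta_pos": [0, -0.2, 1.3], "twist": [0, 0, 0]}, {"delta_pos": [0, -0.3, 1.5], "twist": [0, 0, 0]}, {"delta_pos": [0, -0.3, 1.5], "twist": [0, 0, 0]}, {"delta_pos": [0, -0.3, 1.5], "twist": [0, 0, 0]}])

```text
time_s: 24.95
tool_pos: [0.4881, 0.279, 0.0613]
orientation: [[-0.164, 0.971, 0.175], [0.986, 0.161, 0.028], [-0.001, 0.177, -0.984]]
contact_force: [-2.3, -2.1, -2.3]
width: 0.0257
```

Contact (the load dropped to −2 N) came at the expected height. I'll press slightly further.

Request:
arm_command(deltas=[{"delta_pos": [0, 0, 0.3], "twist": [0, 0, 0]}, {"delta_pos": [0, 0, 0.6], "twist": [0, 0, 0]}, {"delta_pos": [0, 0, 0.8], "twist": [0, 0, 0]}, {"delta_pos": [0, 0, 0.8], "twist": [0, 0, 0]}, {"delta_pos": [0, 0, 0.8], "twist": [0, 0, 0]}, {"delta_pos": [0, 0, 0.8], "twist": [0, 0, 0]}, {"delta_pos": [0, 0, 0.8], "twist": [0, 0, 0]}, {"delta_pos": [0, 0, 0.8], "twist": [0, 0, 0]}])

```text
time_s: 25.75
tool_pos: [0.4882, 0.279, 0.0613]
orientation: [[-0.164, 0.971, 0.175], [0.986, 0.161, 0.029], [-0.001, 0.178, -0.984]]
contact_force: [-5.2, -2.1, 6.8]
width: 0.025
```

Run:
```python
from h import *
o=manip.get_obs(); print(o['width'],o['contact_force'],o['wrist_torque'],o['tool_pos'])
B=save('scene','scene10')
cv2.imwrite('pics/c16.png',cv2.resize(B['pixels'][230:400,340:530,::-1],None,fx=4,fy=3.5))
```

```text
0.025040981738813268 [-5.21464605 -2.12029779  6.84083741] [-0.51249631  1.10468478 -0.04490031] [0.48817892 0.27900116 0.06127619]
```

View pics/c16.png

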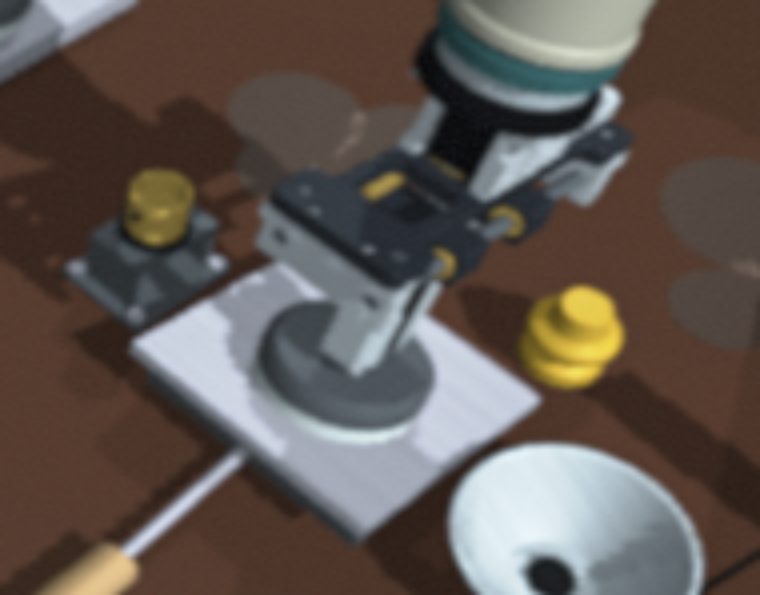

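It sits flat. I'll open just a little, keeping the cage, to check that it stays.

Request:
arm_command(deltas=[{"delta_pos": [0, 0, -0.4], "twist": [0, 0, 0]}, {"delta_pos": [0, 0, -0.6], "twist": [0, 0, 0]}, {"delta_pos": [0, 0, -0.6], "twist": [0, 0, 0]}, {"delta_pos": [0, 0, -0.6], "twist": [0, 0, 0]}, {"delta_pos": [0, 0, -0.6], "twist": [0, 0, 0]}, {"delta_pos": [0, 0, -0.6], "twist": [0, 0, 0]}, {"delta_pos": [0, 0, -0.6], "twist": [0, 0, 0]}, {"delta_pos": [0, 0, -0.6], "twist": [0, 0, 0]}], grip=36, newtons=10)

```text
time_s: 26.6
tool_pos: [0.488, 0.279, 0.0606]
orientation: [[-0.164, 0.971, 0.174], [0.986, 0.161, 0.028], [-0.001, 0.177, -0.984]]
contact_force: [0.0, -0.4, 0.1]
width: 0.036
```

Run:
```python
from h import *
o=manip.get_obs(); print(o['width'],o['contact_force'],o['wrist_torque'],o['tool_pos'])
B=save('scene','scene11')
cv2.imwrite('pics/c17.png',cv2.resize(B['pixels'][280:370,380:480,::-1],None,fx=6,fy=6))
```

```text
0.03603638161132957 [ 0.03441596 -0.44374204  0.07714227] [-0.06839574 -0.0033752  -0.02390098] [0.48804152 0.27899783 0.06059205]
```

View pics/c17.png

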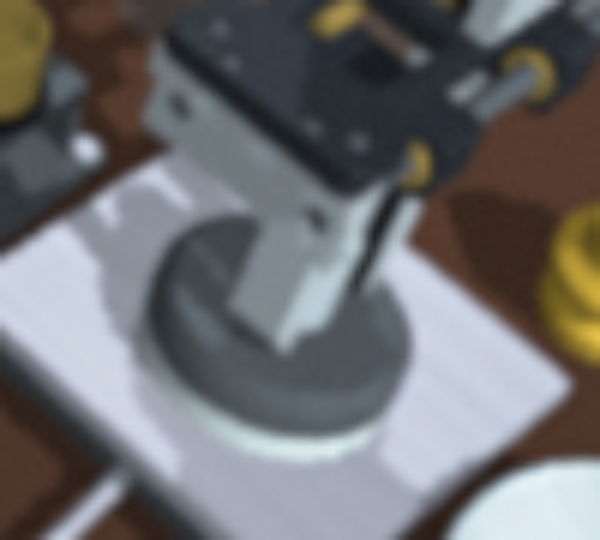

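Zero contact force, and the blank stays put. I'll open to 60 and retract along the tool axis.

Request:
arm_command(deltas=[{"delta_pos": [0, 0, 0], "twist": [0, 0, 0]}, {"delta_pos": [0, 0, 0], "twist": [0, 0, 0]}, {"delta_pos": [0, 0, 0], "twist": [0, 0, 0]}, {"delta_pos": [0, 0, -8], "twist": [0, 0, 0]}, {"delta_pos": [0, 0, -22], "twist": [0, 0, 0]}, {"delta_pos": [0, 0, -40], "twist": [0, 0, 0]}, {"delta_pos": [0, 0, -60], "twist": [0, 0, 0]}, {"delta_pos": [0, 0, -85], "twist": [0, 0, 0]}], grip=60)

```text
time_s: 27.45
tool_pos: [0.4725, 0.2763, 0.145]
orientation: [[-0.164, 0.971, 0.173], [0.986, 0.162, 0.028], [-0.001, 0.176, -0.984]]
contact_force: [-0.6, -0.6, 0.2]
width: 0.0602
```

Request:
arm_command(deltas=[{"delta_pos": [-10, -20, -20], "twist": [0, 0, 0]}, {"delta_pos": [-25, -50, -50], "twist": [0, 0, 0]}, {"delta_pos": [-45, -80, -75], "twist": [0, 0, 0]}, {"delta_pos": [-70, -110, -90], "twist": [0, 0, 0]}, {"delta_pos": [-95, -140, -100], "twist": [0, 0, 0]}, {"delta_pos": [-120, -165, -100], "twist": [0, 0, 0]}, {"delta_pos": [-140, -180, -100], "twist": [0, 0, 0]}, {"delta_pos": [-140, -180, -100], "twist": [0, 0, 0]}])

```text
time_s: 28.25
tool_pos: [0.3019, 0.1048, 0.2111]
orientation: [[-0.16, 0.971, 0.175], [0.987, 0.158, 0.027], [-0.001, 0.177, -0.984]]
contact_force: [0.1, 0.2, -0.6]
width: 0.06
```

Run:
```python
from h import *
A=save('top','top12');B=save('scene','scene12')
a=cv2.resize(A['pixels'][220:320,110:270,::-1],None,fx=4,fy=4,interpolation=cv2.INTER_CUBIC); cv2.imwrite('pics/c18.png',a)
b=cv2.resize(B['pixels'][270:410,340:520,::-1],None,fx=4,fy=4,interpolation=cv2.INTER_CUBIC); cv2.imwrite('pics/c19.png',b)
```

```text
(no output)
```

View pics/c18.png

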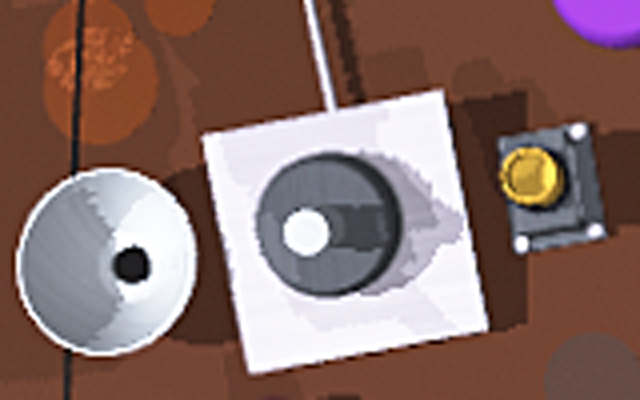

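View pics/c19.png

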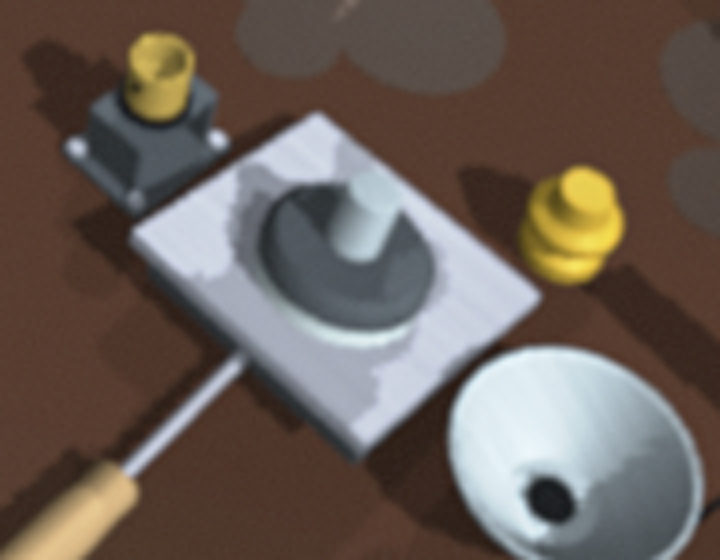

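View pics/scene12.png

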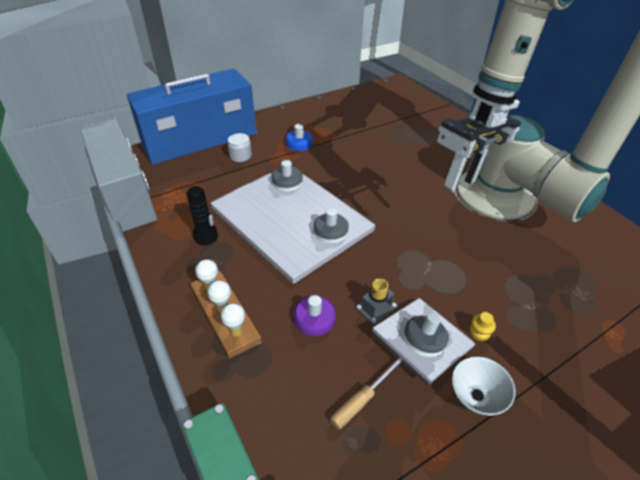

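Run:
```python
from h import *
A=load('top12');B=load('scene12')
p=(306/4+110,232/4+220); q=(374/4+340,190/4+270)
X,g=tri(A,B,p,q); so,_=tri(A,B,(531/4+110,176/4+220),(161/4+340,56/4+270)); di,_=tri(A,B,(106/4+110,262/4+220),(575/4+340,453/4+270))
th=np.radians(10); yaw=np.radians(9.5); n=np.array([-np.sin(th)*np.cos(yaw),-np.sin(th)*np.sin(yaw),np.cos(th)])
c=X-.062*n; v=(di-so)[:2]; L=np.linalg.norm(v); u=v/L; r=(c-so)[:2]
print(X,g,'centre',c,'along',r@u,'of',L,'across',r@[u[1],-u[0]], 'sock',so,'dish',di)
for t in('top','scene'):
    a=load(t+'12')['pixels'];b=load(t+'7' if t=='top' else t+'11')['pixels']
C=manip.read_camera('scene')['pixels'].astype(int); d=np.abs(C-B['pixels'].astype(int))[290:380,380:480]; print('motion',d.mean(),d.max()); o=manip.get_obs(); print(o['time_s'],o['contact_force'],o['qvel'].round(3))
```

```text
[0.48423089 0.27494472 0.09204321] 0.002481390775050415 centre [0.49484942 0.27672165 0.03098513] along 0.12617738718619848 of 0.260115032427209 across 0.0012495770645947167 sock [0.51494022 0.15214776 0.07765608] dish [0.47098402 0.40852187 0.04790911]
motion 1.0277037037037038 15
28.4 [-0.39012457  0.39599879 -0.22021519] [ 0.019  0.02  -0.007 -0.004  0.002 -0.005]
```

The blank's centre is 126 mm along the 260 mm line and 1 mm across it, at a height of 31 mm, well inside tolerance and still. I'll hand the job in.

Run:
```python
from cell import manip
print(manip.finish_job())
```

```text
the job is handed in; nothing more can be done
None
```

The rough blank is on the sloping shoe, released and still, and the job was handed in at 28.4 s of the 61 s allowed. I caged each stem loosely and slid the blank about 55 mm along the plate. The middle one dragged, so I gripped it, tilted it 10° to match the slope and set it down on light contact.

**Last checks:**
- **Position:** the blank's centre measures 126 mm along the 260 mm socket-to-dish line (halfway is 130 mm), 1 mm across it, at 31 mm height. Between two pictures it did not move.
- **Everything else:** the last pictures show the other two blanks upright on the plate, and the dish and bystanders look undisturbed. I checked those by eye, not by measuring each one. The arm is clear, with only sensor noise on the force reading.

**One disagreement:** the rough blank read 1.9–3.8 N while sliding, below the stated 4.6–7.2 N. Small vertical loads of up to about 3 N at the stem may be part of the reason. The two polished ones read about 0.7–0.8 N, and the rough one stayed on the slope after release, so I consider the identification certain.

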